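# Change over the housing under the laser marker

### The job

The gear housing under the laser lens is finished: slide it sideways along the bed into the empty black ring, then slide the waiting housing under the lens into the ring painted there, and finally press the start button on the sloping control box. Keep both housings flat on the bed (slide them, never lift or tip them), each standing wholly inside its ring at the end, and do not bump the laser head or disturb the caliper, screwdriver and bottle.

Things in the scene. Friction and masses are not known exactly. Their poses are not given: they have to be found in the camera images.
- machine: Laser marker, fixed. Aluminium bed 220 (x) by 500 (y) mm; its flat top, where the housings stand, is 12 mm above the table. Origin: underside centre of the bed, straight below the lens; z up, x away from the robot (turned up to 0.1 rad). Three places in a row along y: the lens place at the origin, one about 165 mm to each side. A column 560 mm high stands behind the bed at x = 250, y = 270 mm.
- laser_head: Fixed head over the lens place. Origin: underside centre of the round black lens (radius 42 mm), 280 mm above the table. On it, 330 to 415 mm above the table, a white box 90 mm wide in y, from x = -50 to +200 mm. A tool pointing straight down does not fit under it: lean it 30 to 40 degrees, its wrist towards the robot.
- lens_mark (a point): Centre of the black ring painted flat on the bed top under the lens (inner diameter 116 mm, outer 130 mm), at bed-top height. Axes as machine.
- out_ring: The empty black ring painted flat on the bed beside the lens place (same size, inner diameter 116, outer 130 mm, 1 mm thick, nothing to collide with). Origin at its centre on the bed top. It is on the left or on the right of the lens; the waiting housing is on the other side.
- housing_done: Finished gear housing, at first under the lens: black finned drum of 100 mm diameter, aluminium cover (top 50 mm above its underside), and in its centre an upright steel shaft stub of 26 mm diameter from 50 to 96 mm above its underside, to grip or push. Origin: centre of the underside, z up. Loose, 0.4 to 0.8 kg.
- housing_next: Waiting gear housing, same as the finished one, at first about 165 mm to one side of the lens place, with no ring round it. Origin: centre of the underside, z up. Loose, 0.4 to 0.8 kg.
- control_box: Fixed control box with a sloping face: 140 (x) by 130 (y) mm, 20 mm high at its front edge (-x, towards the robot), 101 mm at its back edge; the face rises at 30 degrees and looks up and towards the robot. Origin: underside centre.
- start_top (a point): Centre of the top of the start button (round grey, 36 mm diameter, in a black housing) in the middle of the sloping face. z axis: outward along the button, 30 degrees from vertical towards the robot. The button is pressed in against z.
- start (a joint): Travel of the start button: 0 out, 0.006 m fully pressed (spring, about 5 N); it springs back. Pressing more than 0.004 m counts.
- caliper: Bystander: steel caliper 200 mm long, 12 mm high, lying on the table beyond the control box. Origin: underside centre.
- screwdriver: Bystander: screwdriver 180 mm long lying to the right of the control box.
- cleaner: Bystander: bottle 60 mm diameter, 150 mm high, standing left of the bed. Origin: underside centre.

How it is judged:
By the outcome, as a careful person would: the job done as asked, in the order asked, and still so for the second after the job is handed in, with the robot touching nothing.
It also fails if it takes over 64 s, if anything falls off the work surface, if the arm or the gripper's body presses on something with over 40 N, if the wrist force passes 120 N, or if a joint passes its speed limit or range.

### The arm

A 7-joint arm with a two-finger parallel gripper is mounted at the origin on the work surface. World frame = base frame: x ahead of the robot, y to its left, z up, the work surface at z = 0. Lengths are in m, angles in rad, forces in N, time in s.
With the tool pointing down it reaches from about 0.4 to 0.85 m from the base axis. Payload 10.4 kg.
Tool frame: the origin (TCP) lies at the very end of the fingers, on their centre line; the grasp point (between the pads) lies 19 mm behind it (manip.hold_point_z is the z of the grasp point in the tool frame, in m); z points along the fingers, y is the line along which they close (so a half turn about z gives the same grasp; the last joint's range is limited). The gripper opens to 85 mm and grips with 20 to 120 N. Pads are 22 mm wide; open, the fingers measure 114 mm over their backs; the gripper's body (76 mm by 85 mm) begins 54 mm behind the grasp point. The pads swing forward as they close: fully open they stand 13 mm farther back than shut.
Start: joints at [-1.298, 0.332, -0.065, 1.46, 0.022, 1.35, -0.088], TCP at [0.182, 0.598, 0.231] pointing down, gripper open.
Joint ranges: [-2.6, 2.6], [-0.5, 2.12], [-1.47, 1.34], [0.16, 2.42], [-1.27, 4.41], [0.06, 2.06], [-2.6, 2.6]. Speed limits (rad/s): [2.22, 2.22, 2.79, 2.79, 3.14, 3.14, 3.14].

### API

Orientations are given as a unit quaternion [x, y, z, w].
In Python, from workcell import manip gives the robot as it stands.
- The arm moves only by the shell command python3 -m jog 'ROWS' [FORCE]. ROWS is JSON, a list of rows, each an object with "grip": the gripper command: -1 is fully open, 1 is shut, values between are in proportion; "slide": the shift along the tool's x, y, z in cm, a list of three; "yaw": the turn about the tool's z in rad. A call has 1 to 8 rows; each row shifts and turns the commanded pose from where the row before left it, along the tool's axes as they then stand; what a row does not reach is not made up. A row lasts 1/10 s, in which the tool goes at most 50 mm and 8.59 degrees, less where a joint would pass 70% of its speed; a pose out of reach is approached as far as the arm can. A call with a gripper value outside its range is refused whole. The fingers move at their own pace and stop on an object; FORCE is the grip in N (left out, the last holds). Time passes only in rows, so rows that do not move let the fingers close. It gives the time, the measured TCP pose, the force, the opening and the grip force at its end, in the units of the state.
- manip.get_obs(): the state, without advancing time (a new reading comes with each control period).
- manip.camera(name): name is "side" or "top"; returns the picture (480x640x3 uint8, blue, green, red); there is no depth.
- manip.calibration(name): a dict with "vfov" (degrees; the focal length in pixels is half the picture's height over the tangent of half this angle, whatever the lens; pixels are square), "cx", "cy" (the principal point, pixels), "camera_from_world" (4x4, takes a point from world to camera coordinates). Camera axes: x right, y down, z forward; pixel columns grow to the right and rows downward; lengths in m; the calibration is good to about 2 mm. A picture is of the moment at which its call begins. calibration takes no time and is no camera call.
- manip.hand_in(): hands the job in; it is judged then, once.
Trained networks look in the newest picture that a camera, given by its name, has taken for a name from the list of things; names that differ only in an ending like _2 or _b are one class to them, and where a whole thing is asked for, a point or a joint stands for the part that bears it (a point fixed in the world has none). Each returns a list of dicts, best first, with "conf" (0 to 1); they miss things now and then, are a little off and sometimes report something else, mostly with a low value. They report only what shows in the picture. A call takes as long as a camera call.
- manip.masks_of(thing, camera): "region" (480x640 bool, what is visible of it) and "centre" ([column, row] in pixels, amid what is visible of it).
The state is a dict: "clock": time; "joint_pos": joint angles; "joint_velocities": joint speeds; "tau": joint torques, N m; "position": TCP position; "ee_rot": TCP orientation; "ft_force": force on the tool from outside, world axes, zero at the start; "torque": the same for the moment, N m; "grip_width": opening from 0.0 (shut) to 1.0 (fully open); "grasp_force": force on a finger pad.
Only numpy, scipy, OpenCV 4.12 (cv2) and the standard library are available. Lean on these libraries where they do the work, as an engineer would, in place of code of your own. Each camera call takes 0.05 s, during which the arm holds its last target. There are 200 camera calls.

## Working session

There is one attempt and no reset: what is moved stays moved. The work goes in short steps, Python scripts to look and compute and a shell command to move; the robot and the scene stay as the last step left them, time stands still between calls to the robot, and variables do not carry over. Pictures are saved under pics/ and viewed, at most 13 in all, crops included, and the job is handed in when it is done.

```bash
ls; mkdir -p pics
cat > h.py <<'E'
import numpy as np, cv2
from workcell import manip
from scipy.spatial.transform import Rotation as R
def cal(n):
    c=manip.calibration(n); f=240/np.tan(np.radians(c["vfov"])/2)
    return f,c["cx"],c["cy"],np.array(c["camera_from_world"])
def ray(n,uv):
    f,cx,cy,T=cal(n); d=T[:3,:3].T@np.array([(uv[0]-cx)/f,(uv[1]-cy)/f,1]); o=-T[:3,:3].T@T[:3,3]
    return o,d
def atz(n,uv,z):
    o,d=ray(n,uv); return o+d*(z-o[2])/d[2]
def proj(n,p):
    f,cx,cy,T=cal(n); q=T[:3,:3]@np.array(p)+T[:3,3]; return np.array([cx+f*q[0]/q[2],cy+f*q[1]/q[2]])
def tri(a,b):
    A=np.zeros((3,3));B=np.zeros(3)
    for n,uv in(a,b):
        o,d=ray(n,uv);d=d/np.linalg.norm(d);P=np.eye(3)-np.outer(d,d);A+=P;B+=P@o
    return np.linalg.solve(A,B)
E
python3 - <<'E'
from h import *
print(manip.hold_point_z, {k:np.round(v,3) for k,v in manip.get_obs().items()})
for c in("top","side"):
    print(manip.calibration(c))
    im=manip.camera(c); cv2.imwrite(f"pics/{c}0.png",im)
    for t in("out_ring","housing_done","housing_next","control_box","start_top","laser_head","cleaner","machine","caliper","screwdriver"):
        for r in manip.masks_of(t,c)[:3]:
            ys,xs=np.nonzero(r["region"]); print(c,t,round(r["conf"],2),np.round(r["centre"],1),xs.min(),xs.max(),ys.min(),ys.max(),len(xs))
E
```

```text
pics
-0.0187 {'clock': np.float64(0.0), 'joint_pos': array([-1.298,  0.333, -0.065,  1.461,  0.022,  1.35 , -0.089]), 'joint_velocities': array([-0.002,  0.001,  0.   ,  0.001, -0.001, -0.001, -0.002]), 'tau': array([ 1.0000e-03, -6.2545e+01,  4.9000e-02, -3.9160e+01,  1.6000e-02,
        1.0000e-02, -0.0000e+00]), 'position': array([0.182, 0.597, 0.231]), 'ee_rot': array([ 0.147,  0.989, -0.001, -0.   ]), 'ft_force': array([-0.446,  0.1  ,  0.638]), 'torque': array([-0.033,  0.01 , -0.009]), 'grasp_force': np.float64(0.0), 'grip_width': np.float64(1.001)}
{'vfov': 43.43026875058962, 'cx': 328.01160911597447, 'cy': 241.0797641698619, 'camera_from_world': array([[ 0.01634134, -0.99983573, -0.00784087, -0.00279358],
       [-0.98987958, -0.01507203, -0.14110726,  0.57089503],
       [ 0.1409659 ,  0.0100674 , -0.98996326,  1.72084509],
       [ 0.        ,  0.        ,  0.        ,  1.        ]])}
top out_ring 0.65 [225.  236.3] 223 266 221 259 139
top housing_done 0.95 [297.3 244.8] 281 313 231 254 473
top housing_next 0.58 [351.3 233.9] 336 370 216 251 970
top control_box 0.81 [453.1
[... 849 characters left out ...]
g 0.78 [266.4 342.7] 266 305 317 347 36
side housing_done 0.88 [307.1 290.8] 290 321 275 307 881
side housing_next 0.79 [324.4 254.4] 309 338 236 268 786
side housing_next 0.28 [289.9 417.1] 279 301 399 438 734
side control_box 0.92 [395. 212.] 368 419 181 235 1775
side control_box 0.39 [425.3 182.2] 396 440 177 187 167
side start_top 0.53 [401.4 203.8] 394 403 200 209 76
side laser_head 0.68 [283.3 211. ] 229 326 179 248 4278
side cleaner 0.71 [291.6 415.7] 278 302 399 438 799
side machine 0.56 [272.9 288.9] 137 359 179 372 21261
side caliper 0.81 [331.3 195.2] 307 357 187 209 333
side screwdriver 0.73 [431.2 180.9] 415 440 178 187 159
side screwdriver 0.38 [284.1 319.2] 266 303 316 352 157
```

View pics/top0.png

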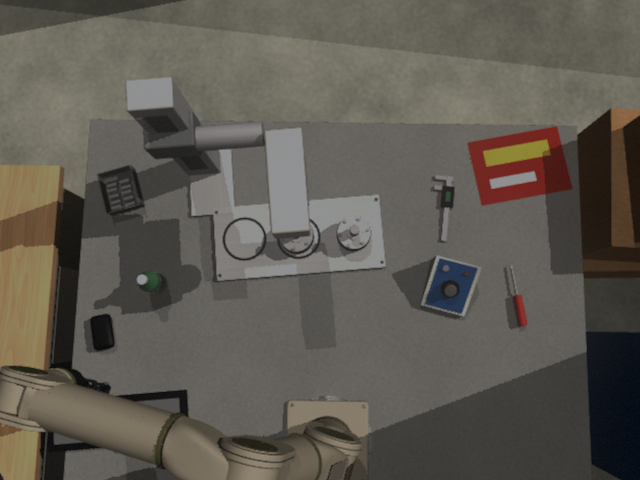

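View pics/side0.png

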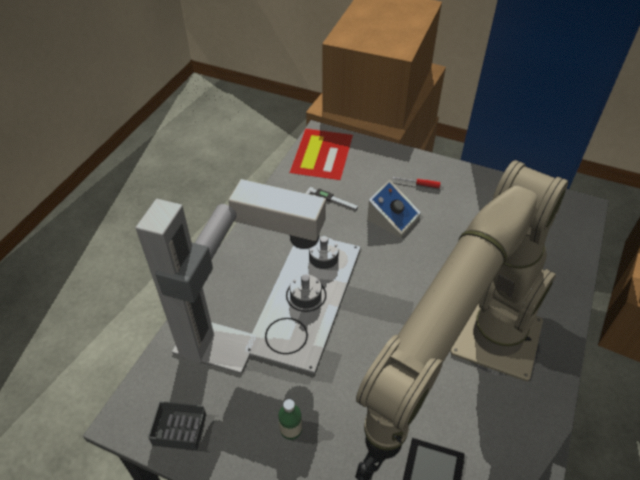

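Top view: the out ring is on the left at about (245,239), the lens ring at about (299,237), the waiting housing on the right at (353,233), and the control box at (451,288). Side view: the done shaft is at (305,280), the next shaft at (323,243), and the ring at (287,335). I'll zoom in and fit.

Run:
```python
from h import *
a=cv2.imread("pics/top0.png")[185:295,205:395]; b=cv2.imread("pics/side0.png")[225:375,225:375]
c=cv2.imread("pics/top0.png")[250:325,410:490];d=cv2.imread("pics/side0.png")[170:245,355:435]
top=cv2.resize(a,None,fx=4,fy=4,interpolation=cv2.INTER_CUBIC)
cv2.imwrite("pics/ztop.png",top)
x=cv2.resize(b,(600,600),interpolation=cv2.INTER_CUBIC)
cv2.imwrite("pics/zside.png",x)
cv2.imwrite("pics/zbox.png",np.hstack([cv2.resize(i,(400,375),interpolation=cv2.INTER_CUBIC) for i in(c,d)]))
# ring ellipse fits (dark pixels near out ring)
for n,(u0,u1,v0,v1) in(("top",(220,269,214,263)),("side",(262,311,314,357))):
    g=cv2.cvtColor(cv2.imread(f"pics/{n}0.png"),cv2.COLOR_BGR2GRAY)[v0:v1,u0:u1]
    g=cv2.resize(g,None,fx=4,fy=4,interpolation=cv2.INTER_CUBIC)
    m=(g<75).astype(np.uint8)
    k,l,s,ce=cv2.connectedComponentsWithStats(m)
    for i in range(1,k):
        if s[i][4]>300:
            pts=np.argwhere(l==i)[:,::-1].astype(np.float32); hull=cv2.convexHull(pts)
            e=cv2.fitEllipse(hull); uv=((e[0][0]+.5)/4-.5+u0,(e[0][1]+.5)/4-.5+v0)
            print(n,s[i],np.round(uv,2),np.array(e[1])/4,np.round(atz(n,uv,.012),4))
```

```text
top [  12   15  177  171 4468] [244.45 238.86] [42.74190521 44.46141434] [0.5778 0.2552 0.012 ]
side [119  17  59  55 744] [295.16 326.7 ] [15.6747036  23.38466644] [0.5696 0.2152 0.012 ]
```

View pics/ztop.png

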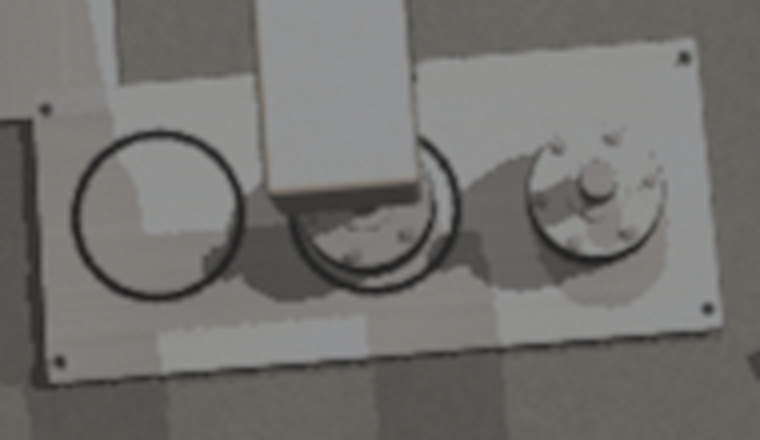

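View pics/zside.png

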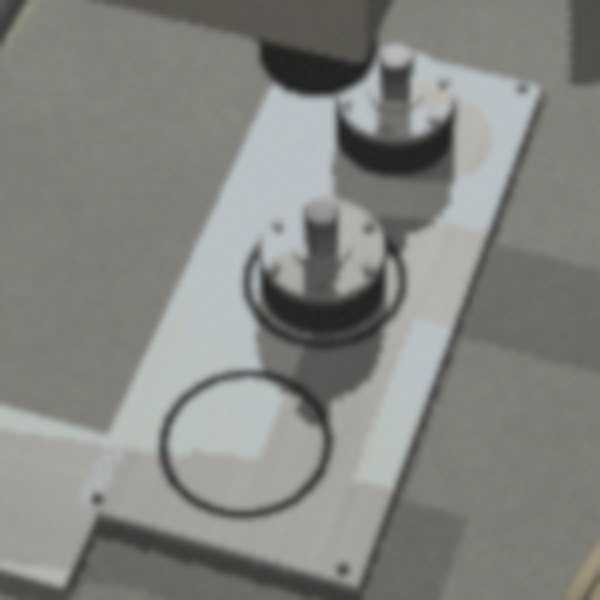

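View pics/zbox.png

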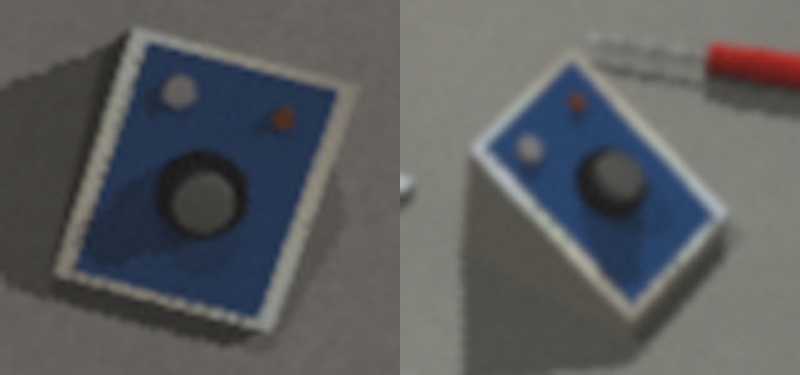

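Run:
```python
from h import *
def t(x,y,s=4,o=(205,185)): return ("top",((x+.5)/s-.5+o[0],(y+.5)/s-.5+o[1]))
def s(x,y,k=4,o=(225,225)): return ("side",((x+.5)/k-.5+o[0],(y+.5)/k-.5+o[1]))
p=lambda n,v:print(n,np.round(v,4))
ST=[t(45,109),t(684,58),t(708,308),t(60,361)]
W=np.array([atz(*q,.012) for q in ST]); p("screws",W); p("ctr",W.mean(0))
print("yaw",np.arctan2(*(lambda d:(-d[0],d[1]))(W[0]-W[1])),np.arctan2(*(lambda d:(-d[0],d[1]))(W[3]-W[2])))
p("sideS",[atz(*s(97,498),.012),atz(*s(343,569),.012),atz(*s(522,89),.012)])
p("out tri",tri(t(158,215),s(246,444))); p("out",[atz(*t(158,215),.012),atz(*s(246,444),.012)])
p("lens",[atz(*t(375,210),.012),atz(*s(325,270),.012)])
p("next tri",tri(t(598,180),s(396,54))); p("next",[atz(*t(598,180),.108),atz(*s(396,54),.108)])
p("done",atz(*s(322,208),.108))
b=tri(t(203,202,5,(410,250)),s(220,175,5,(355,170))); p("btn",b)
o=(410,250)
c=[atz(*t(*q,5,o),z) for q,z in(((133,30),.101),((355,85),.101),((270,330),.02),((60,275),.02))]; p("box",c)
c=np.array(c); 
for i,j in((0,1),(3,2)): d=c[i]-c[j]; print("boxyaw",np.arctan2(-d[0],d[1]))
p("boxc",c.mean(0))
```

```text
screws [[ 0.6582  0.3438  0.012 ]
 [ 0.7041 -0.1342  0.012 ]
 [ 0.516  -0.1529  0.012 ]
 [ 0.4693  0.3247  0.012 ]]
ctr [0.5869 0.0954 0.012 ]
yaw 0.09589614283178965 0.0975052579890353
sideS [[ 0.6614  0.3404  0.012 ]
 [ 0.4715  0.3219  0.012 ]
 [ 0.5192 -0.1563  0.012 ]]
out tri [0.5796 0.256  0.0145]
out [[0.5793 0.2562 0.012 ]
 [0.581  0.2547 0.012 ]]
lens [[0.5855 0.0948 0.012 ]
 [0.5936 0.0838 0.012 ]]
next tri [ 0.5958 -0.0669  0.1132]
next [[ 0.595  -0.0675  0.108 ]
 [ 0.5994 -0.071   0.108 ]]
done [0.5889 0.0957 0.108 ]
btn [ 0.4322 -0.3408  0.0796]
box [[ 0.5257 -0.2988  0.101 ]
 [ 0.4966 -0.4226  0.101 ]
 [ 0.3615 -0.3904  0.02  ]
 [ 0.3913 -0.2689  0.02  ]]
boxyaw -0.2307568169699848
boxyaw -0.2405807112437591
boxc [ 0.4438 -0.3452  0.0605]
```

The rows have no tilt axis, but the job needs a lean. I'll check jog's usage text.

```bash
python3 -m jog 2>&1 | head -40; python3 -m jog --help 2>&1 | head -40
python3 - <<'E'
from workcell import manip
print([a for a in dir(manip) if a[0]!='_']); print(manip.get_obs()["clock"])
E
```

```text
invalid input
invalid input: not JSON, or not a number
['MotionError', 'calibration', 'camera', 'get_obs', 'hand_in', 'hold_point_z', 'masks_of']
1.1
```

Tool pitch is j2+j4+j6. Raising the TCP until j6 reaches its limit should make the tool lean outward, since a pose out of reach is only approached. I'll lift, turn, swing over the front of the machine and then test this.

```bash
python3 -m jog '[{"grip":-1,"slide":[0,0,-5],"yaw":-0.13},{"grip":-1,"slide":[0,0,-5],"yaw":-0.13},{"grip":-1,"slide":[0,0,-5],"yaw":-0.13},{"grip":-1,"slide":[0,0,-5],"yaw":0},{"grip":-1,"slide":[-1.7,-4.7,0],"yaw":0},{"grip":-1,"slide":[-1.7,-4.7,0],"yaw":0},{"grip":-1,"slide":[-1.7,-4.7,0],"yaw":0},{"grip":-1,"slide":[-1.7,-4.7,0],"yaw":0}]'
python3 -m jog '[{"grip":-1,"slide":[-1.7,-4.7,0],"yaw":0},{"grip":-1,"slide":[-1.7,-4.7,0],"yaw":0},{"grip":-1,"slide":[-1.7,-4.7,0],"yaw":0},{"grip":-1,"slide":[-1.7,-4.7,0],"yaw":0},{"grip":-1,"slide":[-1.7,-4.7,0],"yaw":0},{"grip":-1,"slide":[-1.7,-4.7,0],"yaw":0},{"grip":-1,"slide":[-1.7,-4.7,0],"yaw":0}]'
cat >> h.py <<'E'
def st():
    o=manip.get_obs(); r=R.from_quat(o["ee_rot"]).as_matrix()
    print("t",o["clock"].round(2),"p",o["position"].round(4),"q",o["joint_pos"].round(3),"F",o["ft_force"].round(1),"g",o["grip_width"].round(2),o["grasp_force"].round(1)); print("axes x,y,z:\n",r.T.round(4)); print("lean",np.degrees(np.arccos(-r[2,2])).round(1)); return o["position"],r
def go(p):
    q,r=st(); print("slide cm",(r.T@(np.array(p)-q)*100).round(2))
E
python3 -c "
from h import *
st()"
```

```text
clock: 1.9
position: [0.2682, 0.4152, 0.4314]
ee_rot: [-0.047, 0.999, 0.0, 0.0]
ft_force: [0.0, 0.5, 1.0]
grip_width: 1.002
grasp_force: 0.0
clock: 2.6
position: [0.4174, 0.0986, 0.4316]
ee_rot: [-0.047, 0.999, 0.0, 0.0]
ft_force: [0.6, 0.8, 0.2]
grip_width: 1.001
grasp_force: 0.0Traceback (most recent call last):
  File "<string>", line 3, in <module>
    st()
    ~~^^
  File "h.py", line 21, in st
    print("t",o["clock"].round(2),"p",o["position"].round(4),"q",o["joint_pos"].round(3),"F",o["ft_force"].round(1),"g",o["grip_width"].round(2),o["grasp_force"].round(1)); print("axes x,y,z:\n",r.T.round(4)); print("lean",np.degrees(np.arccos(-r[2,2])).round(1)); return o["position"],r
              ^^^^^^^^^^^^^^^^
AttributeError: 'float' object has no attribute 'round'
```

Now drive upward until it is out of reach.

```bash
sed -i 's/o=manip.get_obs()/o={k:np.array(v) for k,v in manip.get_obs().items()}/' h.py
python3 -c "
from h import *
st()"
python3 -m jog '[{"grip":-1,"slide":[0,0,-5],"yaw":0},{"grip":-1,"slide":[0,0,-5],"yaw":0},{"grip":-1,"slide":[0,0,-5],"yaw":0},{"grip":-1,"slide":[0,0,-5],"yaw":0},{"grip":-1,"slide":[0,0,-5],"yaw":0},{"grip":-1,"slide":[0,0,-5],"yaw":0}]'
python3 -c "
from h import *
st()"
```

```text
t 2.6 p [0.4174 0.0986 0.4316] q [-0.78  -0.169  0.375  1.573  0.062  1.725  1.265] F [0.6 0.8 0.2] g 1.0 0.0
axes x,y,z:
 [[-9.956e-01 -9.410e-02 -8.000e-04]
 [-9.410e-02  9.956e-01  8.000e-04]
 [ 7.000e-04  9.000e-04 -1.000e+00]]
lean 0.1
clock: 3.2
position: [0.4168, 0.102, 0.6099]
ee_rot: [-0.047, 0.999, 0.004, 0.022]
ft_force: [0.3, 0.2, -0.3]
grip_width: 0.998
grasp_force: 0.0
t 3.2 p [0.4168 0.102  0.6099] q [-0.311 -0.026 -0.039  1.07   0.005  2.053  1.319] F [ 0.3  0.2 -0.3] g 1.0 0.0
axes x,y,z:
 [[-0.9946 -0.0944 -0.0438]
 [-0.0948  0.9955  0.0057]
 [ 0.0431  0.0098 -0.999 ]]
lean 2.5
```

It leans 2.5° the right way. Next test: does it build up if I keep pushing?

```bash
python3 -m jog '[{"grip":-1,"slide":[0,0,-5],"yaw":0},{"grip":-1,"slide":[0,0,-5],"yaw":0},{"grip":-1,"slide":[0,0,-5],"yaw":0},{"grip":-1,"slide":[0,0,-5],"yaw":0}]'
python3 -c "
from h import *
st()"
python3 -m jog '[{"grip":-1,"slide":[-3.5,0,-3.5],"yaw":0},{"grip":-1,"slide":[-3.5,0,-3.5],"yaw":0},{"grip":-1,"slide":[-3.5,0,-3.5],"yaw":0},{"grip":-1,"slide":[-3.5,0,-3.5],"yaw":0}]'
python3 -c "
from h import *
st()"
```

```text
clock: 3.6
position: [0.4093, 0.0986, 0.6548]
ee_rot: [-0.047, 0.996, 0.017, 0.068]
ft_force: [0.0, -1.0, 0.9]
grip_width: 0.999
grasp_force: 0.0
t 3.6 p [0.4093 0.0986 0.6548] q [ 0.313 -0.033 -0.616  0.97  -0.02   2.058  1.349] F [ 0.  -1.   0.9] g 1.0 0.0
axes x,y,z:
 [[-0.9864 -0.0906 -0.1369]
 [-0.0953  0.9951  0.0279]
 [ 0.1337  0.0406 -0.9902]]
lean 8.0
clock: 4.0
position: [0.4473, 0.0904, 0.6727]
ee_rot: [-0.045, 0.995, 0.031, 0.085]
ft_force: [0.1, -0.9, 0.3]
grip_width: 0.999
grasp_force: 0.0
t 4.0 p [0.4473 0.0904 0.6727] q [-0.318  0.017  0.034  0.886 -0.022  2.058  1.364] F [ 0.1 -0.9  0.3] g 1.0 0.0
axes x,y,z:
 [[-0.9815 -0.0836 -0.1725]
 [-0.0941  0.9941  0.0534]
 [ 0.167   0.0687 -0.9836]]
lean 10.4
```

```bash
python3 -m jog '[{"grip":-1,"slide":[0,-3,-4],"yaw":0},{"grip":-1,"slide":[0,-3,-4],"yaw":0},{"grip":-1,"slide":[0,-3,-4],"yaw":0},{"grip":-1,"slide":[-0.5,0,-5],"yaw":0},{"grip":-1,"slide":[-0.5,0,-5],"yaw":0},{"grip":-1,"slide":[-0.5,0,-5],"yaw":0},{"grip":-1,"slide":[-0.5,0,-5],"yaw":0},{"grip":-1,"slide":[-0.5,0,-5],"yaw":0}]'
python3 -c "
from h import *
st()"
```

```text
clock: 4.8
position: [0.3916, -0.0069, 0.7932]
ee_rot: [-0.04, 0.973, 0.039, 0.224]
ft_force: [-0.2, 1.1, -0.1]
grip_width: 0.998
grasp_force: 0.0
t 4.8 p [ 0.3916 -0.0069  0.7932] q [ 0.231 -0.093 -0.195  0.723 -0.143  2.058  1.59 ] F [-0.2  1.1 -0.1] g 1.0 0.0
axes x,y,z:
 [[-0.8961 -0.0607 -0.4398]
 [-0.0957  0.9937  0.0579]
 [ 0.4335  0.094  -0.8962]]
lean 26.3
```

```bash
python3 -m jog '[{"grip":-1,"slide":[0,-3,-4],"yaw":0},{"grip":-1,"slide":[-0.5,-3,-4],"yaw":0},{"grip":-1,"slide":[-0.5,-3,-4],"yaw":0}]'
python3 -c "
from h import *
st()"
```

```text
clock: 5.1
position: [0.3669, -0.0953, 0.822]
ee_rot: [-0.037, 0.962, 0.035, 0.268]
ft_force: [-0.1, 0.7, -0.9]
grip_width: 0.998
grasp_force: 0.0
t 5.1 p [ 0.3669 -0.0953  0.822 ] q [-0.172 -0.14   0.366  0.694 -0.16   2.058  1.74 ] F [-0.1  0.7 -0.9] g 1.0 0.0
axes x,y,z:
 [[-0.8534 -0.0531 -0.5185]
 [-0.0909  0.9947  0.0478]
 [ 0.5133  0.0879 -0.8537]]
lean 31.4
```

```bash
python3 -m jog '[{"grip":-1,"slide":[0,-3.5,-3.5],"yaw":0},{"grip":-1,"slide":[0,-3.5,-3.5],"yaw":0},{"grip":-1,"slide":[0,-3.5,-3],"yaw":0}]'
python3 -c "
from h import *
st()"
```

```text
clock: 5.4
position: [0.3341, -0.1976, 0.8367]
ee_rot: [-0.033, 0.951, 0.026, 0.306]
ft_force: [-1.0, 1.0, -0.0]
grip_width: 1.0
grasp_force: 0.0
t 5.4 p [ 0.3341 -0.1976  0.8367] q [-0.509 -0.201  0.839  0.653 -0.142  2.058  1.9  ] F [-1.  1. -0.] g 1.0 0.0
axes x,y,z:
 [[-0.811  -0.0466 -0.5832]
 [-0.0786  0.9965  0.0297]
 [ 0.5798  0.0699 -0.8118]]
lean 35.7
```

The tool leans 35.7°, with its closing axis along the bed. Now move to a standoff in front of the finished housing's shaft.

```bash
python3 -c "
from h import *
go([.424,.077,.32])"
```

```text
t 5.4 p [ 0.3341 -0.1976  0.8367] q [-0.509 -0.201  0.839  0.653 -0.142  2.058  1.9  ] F [-1.  1. -0.] g 1.0 0.0
axes x,y,z:
 [[-0.811  -0.0466 -0.5832]
 [-0.0786  0.9965  0.0297]
 [ 0.5798  0.0699 -0.8118]]
lean 35.7
slide cm [21.56 25.12 49.08]
```

```bash
python3 -m jog '[{"grip":-1,"slide":[1.5,1.8,3.5],"yaw":0},{"grip":-1,"slide":[1.5,1.8,3.5],"yaw":0},{"grip":-1,"slide":[1.5,1.8,3.5],"yaw":0},{"grip":-1,"slide":[1.5,1.8,3.5],"yaw":0},{"grip":-1,"slide":[1.5,1.8,3.5],"yaw":0},{"grip":-1,"slide":[1.5,1.8,3.5],"yaw":0},{"grip":-1,"slide":[1.5,1.8,3.5],"yaw":0}]'
python3 -m jog '[{"grip":-1,"slide":[1.5,1.8,3.5],"yaw":0},{"grip":-1,"slide":[1.5,1.8,3.5],"yaw":0},{"grip":-1,"slide":[1.5,1.8,3.5],"yaw":0},{"grip":-1,"slide":[1.5,1.8,3.5],"yaw":0},{"grip":-1,"slide":[1.5,1.8,3.5],"yaw":0},{"grip":-1,"slide":[1.5,1.8,3.5],"yaw":0}]'
python3 -c "
from h import *
go([.598-.58*.1,.098-.007,.077+.081])
im=manip.camera('side')
s=[p for p in manip.masks_of('housing_done','side')]
print([(p['conf'],p['centre']) for p in s])"
```

```text
clock: 6.1
position: [0.364, -0.0899, 0.6478]
ee_rot: [-0.037, 0.952, 0.029, 0.304]
ft_force: [-2.3, 0.7, 1.0]
grip_width: 0.998
grasp_force: 0.0
clock: 6.7
position: [0.4371, -0.0101, 0.4984]
ee_rot: [-0.042, 0.958, 0.035, 0.282]
ft_force: [0.8, -0.3, 0.2]
grip_width: 0.999
grasp_force: 0.0
t 6.7 p [ 0.4371 -0.0101  0.4984] q [ 0.262 -0.499 -0.149  1.791 -0.23   1.289  1.769] F [ 0.8 -0.3  0.2] g 1.0 0.0
axes x,y,z:
 [[-0.8372 -0.0606 -0.5435]
 [-0.0998  0.9941  0.0428]
 [ 0.5377  0.0901 -0.8383]]
lean 33.0
slide cm [ 9.28  7.57 34.98]
[(0.58, [426.1, 184.1]), (0.57, [309.0, 292.1])]
```

```bash
python3 -m jog '[{"grip":-1,"slide":[1.7,1,3.7],"yaw":0},{"grip":-1,"slide":[1.7,1,3.7],"yaw":0},{"grip":-1,"slide":[1.7,1,3.7],"yaw":0},{"grip":-1,"slide":[1.7,1,3.7],"yaw":0},{"grip":-1,"slide":[1.7,1,3.7],"yaw":0}]'
python3 -c "
from h import *
go([.598-.58*.1,.098-.007,.077+.081])
go([.598,.098,.077])"
```

```text
clock: 7.3
position: [0.4666, 0.0506, 0.3014]
ee_rot: [-0.043, 0.958, 0.036, 0.28]
ft_force: [0.1, 0.2, -0.4]
grip_width: 1.003
grasp_force: 0.0
t 7.3 p [0.4666 0.0506 0.3014] q [ 0.154 -0.465 -0.268  2.17  -0.193  0.855  1.623] F [ 0.1  0.2 -0.4] g 1.0 0.0
axes x,y,z:
 [[-0.8397 -0.062  -0.5395]
 [-0.1018  0.9938  0.0441]
 [ 0.5334  0.092  -0.8408]]
lean 32.8
slide cm [ 1.32  2.63 16.35]
t 7.3 p [0.4666 0.0506 0.3014] q [ 0.154 -0.465 -0.268  2.17  -0.193  0.855  1.623] F [ 0.1  0.2 -0.4] g 1.0 0.0
axes x,y,z:
 [[-0.8397 -0.062  -0.5395]
 [-0.1018  0.9938  0.0441]
 [ 0.5334  0.092  -0.8408]]
lean 32.8
slide cm [ 0.78  2.38 26.32]
```

```bash
python3 -m jog '[{"grip":-1,"slide":[0.3,0.6,4],"yaw":0},{"grip":-1,"slide":[0.3,0.6,4],"yaw":0},{"grip":-1,"slide":[0.3,0.6,4],"yaw":0},{"grip":-1,"slide":[0,0.6,4],"yaw":0},{"grip":-1,"slide":[0,0,3],"yaw":0},{"grip":-1,"slide":[0,0,0],"yaw":0}]'
python3 - <<'E'
from h import *
go([.598,.098,.077])
for c in("side","top"):
    im=manip.camera(c); cv2.imwrite(f"pics/a_{c}.png",im)
a=cv2.resize(cv2.imread("pics/a_side.png")[195:345,225:375],(600,600),interpolation=cv2.INTER_CUBIC)
cv2.imwrite("pics/za.png",a)
E
```

```text
clock: 7.9
position: [0.5572, 0.0909, 0.1346]
ee_rot: [-0.042, 0.959, 0.036, 0.276]
ft_force: [-0.5, 0.1, 0.7]
grip_width: 1.003
grasp_force: 0.0
t 7.9 p [0.5572 0.0909 0.1346] q [ 0.226 -0.029 -0.49   2.211  0.096  0.395  1.314] F [-0.5  0.1  0.7] g 1.0 0.0
axes x,y,z:
 [[-0.8436 -0.0615 -0.5334]
 [-0.1012  0.9938  0.0455]
 [ 0.5273  0.0924 -0.8447]]
lean 32.4
slide cm [-0.42  0.03  7.08]
```

View pics/za.png

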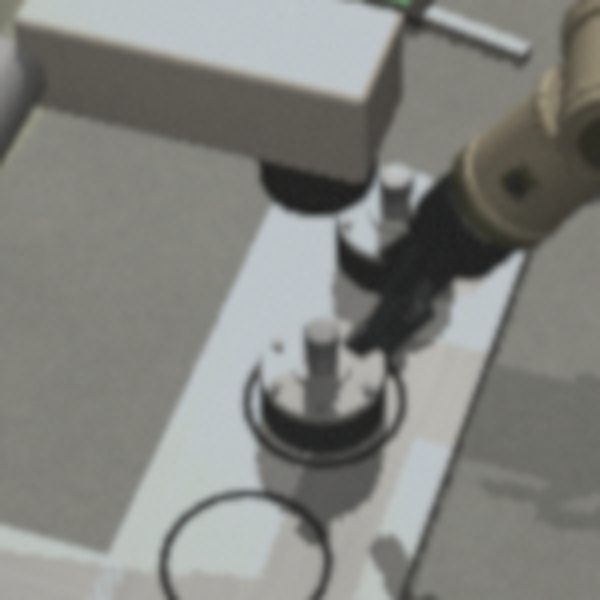

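The shaft is at (322,345) in the crop and the open gripper is coming in from the right, in line and clear of the head. Advance and grip.

```bash
python3 -m jog '[{"grip":-1,"slide":[-0.2,0,2.4],"yaw":0},{"grip":-1,"slide":[-0.2,0,2.4],"yaw":0},{"grip":-1,"slide":[0,0,2.2],"yaw":0},{"grip":-1,"slide":[0,0,0],"yaw":0},{"grip":0,"slide":[0,0,0],"yaw":0},{"grip":0.3,"slide":[0,0,0],"yaw":0},{"grip":0.3,"slide":[0,0,0],"yaw":0}]' 30
python3 - <<'E'
from h import *
go([.598,.098,.077])
E
```

```text
clock: 8.7
position: [0.5982, 0.0978, 0.0826]
ee_rot: [-0.043, 0.958, 0.035, 0.28]
ft_force: [-0.1, -0.1, -0.4]
grip_width: 0.511
grasp_force: 0.0
t 8.7 p [0.5982 0.0978 0.0826] q [ 0.164  0.158 -0.45   2.165  0.429  0.286  1.02 ] F [-0.1 -0.1 -0.4] g 0.51 0.0
axes x,y,z:
 [[-0.8396 -0.0623 -0.5396]
 [-0.1018  0.9938  0.0436]
 [ 0.5336  0.0916 -0.8408]]
lean 32.8
slide cm [ 0.31 -0.    0.46]
```

```bash
python3 -m jog '[{"grip":0.3,"slide":[0.3,0,0.5],"yaw":0},{"grip":0.3,"slide":[0,0,0],"yaw":0},{"grip":0.3,"slide":[0,0,0],"yaw":0}]'
python3 - <<'E'
from h import *
st()
E
```

```text
clock: 9.0
position: [0.5983, 0.0994, 0.0755]
ee_rot: [-0.044, 0.959, 0.036, 0.279]
ft_force: [1.3, 4.4, 2.1]
grip_width: 0.352
grasp_force: 2.3
t 9.0 p [0.5983 0.0994 0.0755] q [ 0.148  0.171 -0.436  2.169  0.46   0.272  0.99 ] F [1.3 4.4 2.1] g 0.35 2.3
axes x,y,z:
 [[-0.8401 -0.0633 -0.5388]
 [-0.1036  0.9936  0.0448]
 [ 0.5325  0.0934 -0.8413]]
lean 32.7
```

```bash
python3 -m jog '[{"grip":0.3,"slide":[0,0.7,0.05],"yaw":0},{"grip":0.3,"slide":[0,1.3,0.1],"yaw":0},{"grip":0.3,"slide":[-0.05,1.5,0.1],"yaw":0},{"grip":0.3,"slide":[-0.05,1.5,0.1],"yaw":0},{"grip":0.3,"slide":[-0.05,1.5,0.1],"yaw":0},{"grip":0.3,"slide":[-0.05,1.5,0.1],"yaw":0}]'
python3 - <<'E'
from h import *
go([.5895,.2592,.0755])
cv2.imwrite("pics/b_side.png",manip.camera("side"));cv2.imwrite("pics/b_top.png",manip.camera("top"))
for c in("side","top"):
    for r in manip.masks_of("housing_done",c)[:3]:print(c,r["conf"],r["centre"])
E
```

```text
clock: 9.6
position: [0.5946, 0.1763, 0.0747]
ee_rot: [-0.041, 0.959, 0.034, 0.278]
ft_force: [0.8, -5.6, 2.4]
grip_width: 0.35
grasp_force: 2.4
t 9.6 p [0.5946 0.1763 0.0747] q [-0.101  0.199 -0.365  2.134  0.697  0.342  0.612] F [ 0.8 -5.6  2.4] g 0.35 2.4
axes x,y,z:
 [[-0.8415 -0.0607 -0.5368]
 [-0.0984  0.9943  0.0418]
 [ 0.5312  0.088  -0.8427]]
lean 32.6
slide cm [-0.12  8.3   0.39]
side 0.84 [299.7, 312.3]
top 0.8 [265.2, 228.5]
```

Run:
```python
from h import *
a=cv2.resize(cv2.imread("pics/b_side.png")[255:375,235:355],(480,480),interpolation=cv2.INTER_CUBIC)
b=cv2.resize(cv2.imread("pics/b_top.png")[185:285,215:295],(384,480),interpolation=cv2.INTER_CUBIC)[:,:320]
cv2.imwrite("pics/zb.png",np.hstack([a,b]))
```

```text
(no output)
```

View pics/zb.png

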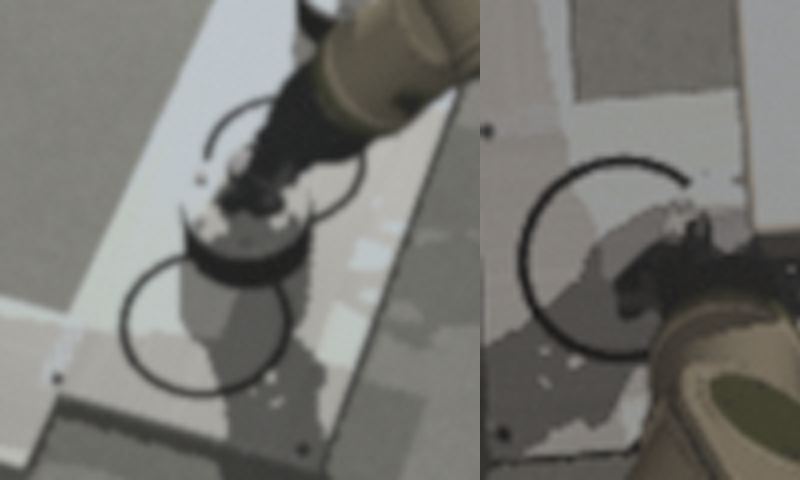

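Flat and following the fingers, half over the ring. Continue.

```bash
python3 -m jog '[{"grip":0.3,"slide":[0,1.4,0.05],"yaw":0},{"grip":0.3,"slide":[0,1.5,0.1],"yaw":0},{"grip":0.3,"slide":[-0.05,1.5,0.1],"yaw":0},{"grip":0.3,"slide":[-0.05,1.5,0.1],"yaw":0},{"grip":0.3,"slide":[0,1.3,0.05],"yaw":0},{"grip":0.3,"slide":[0,0.8,0],"yaw":0},{"grip":0.3,"slide":[0,0,0],"yaw":0}]'
python3 - <<'E'
from h import *
go([.5895,.2592,.0755])
cv2.imwrite("pics/c_side.png",manip.camera("side"));cv2.imwrite("pics/c_top.png",manip.camera("top"))
E
```

```text
clock: 10.5
position: [0.5889, 0.2584, 0.0752]
ee_rot: [-0.043, 0.959, 0.036, 0.278]
ft_force: [-0.9, -0.2, 0.2]
grip_width: 0.354
grasp_force: 0.0
t 10.5 p [0.5889 0.2584 0.0752] q [-0.273  0.253 -0.362  2.066  0.827  0.434  0.368] F [-0.9 -0.2  0.2] g 0.35 0.0
axes x,y,z:
 [[-0.8413 -0.0629 -0.5369]
 [-0.1024  0.9938  0.0441]
 [ 0.5308  0.0921 -0.8425]]
lean 32.6
slide cm [-0.07  0.07  0.02]
```

```bash
python3 -m jog '[{"grip":-0.3,"slide":[0,0,0],"yaw":0},{"grip":-0.6,"slide":[0,0,0],"yaw":0},{"grip":-0.6,"slide":[0,0,-3],"yaw":0},{"grip":-0.6,"slide":[0,0,-5],"yaw":0},{"grip":-0.6,"slide":[1,0,-5],"yaw":0},{"grip":-0.6,"slide":[0,-3,-3],"yaw":0},{"grip":-0.6,"slide":[0,-4,0],"yaw":0},{"grip":-0.6,"slide":[0,-4,0],"yaw":0}]'
python3 - <<'E'
from h import *
st()
cv2.imwrite("pics/d_side.png",manip.camera("side"));cv2.imwrite("pics/d_top.png",manip.camera("top"))
a=cv2.resize(cv2.imread("pics/d_side.png")[235:355,240:340],(400,480),interpolation=cv2.INTER_CUBIC)
b=cv2.resize(cv2.imread("pics/d_top.png")[185:305,205:305],(400,480),interpolation=cv2.INTER_CUBIC)
cv2.imwrite("pics/zd.png",np.hstack([a,b]))
E
```

```text
clock: 11.4
position: [0.5079, 0.1328, 0.2014]
ee_rot: [-0.043, 0.958, 0.036, 0.281]
ft_force: [0.9, 0.1, -1.1]
grip_width: 0.802
grasp_force: 0.0
t 11.4 p [0.5079 0.1328 0.2014] q [-0.145 -0.234 -0.256  2.233  0.128  0.579  1.163] F [ 0.9  0.1 -1.1] g 0.8 0.0
axes x,y,z:
 [[-0.8386 -0.0628 -0.5411]
 [-0.1031  0.9937  0.0445]
 [ 0.5349  0.0932 -0.8398]]
lean 32.9
```

View pics/zd.png

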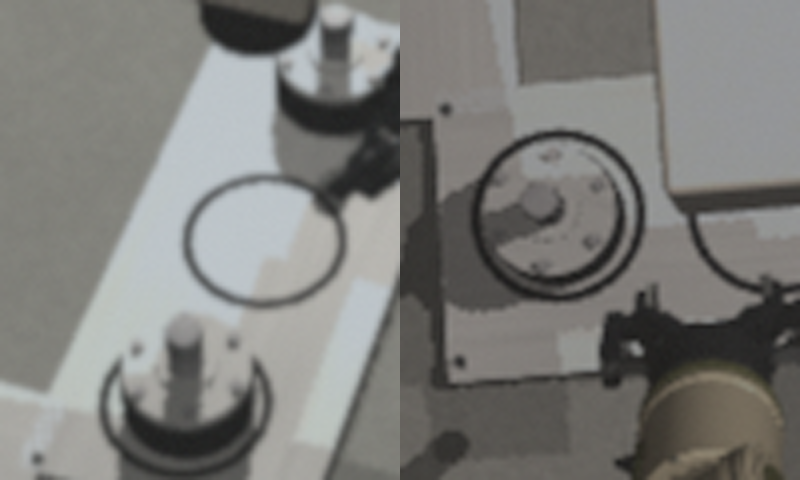

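Side crop: done shaft top at (185,328) inside its ring, and the empty lens ring centred at (265,241). Top crop: shaft top at (141,200). Compute offsets.

Run:
```python
from h import *
def t(x,y,s=4,o=(205,185)): return ("top",((x+.5)/s-.5+o[0],(y+.5)/s-.5+o[1]))
def s(x,y,k=4,o=(240,235)): return ("side",((x+.5)/k-.5+o[0],(y+.5)/k-.5+o[1]))
p=lambda n,v:print(n,np.round(v,4))
p("done tri",tri(t(141,200),s(185,328))); p("done z",[atz(*t(141,200),.108),atz(*s(185,328),.108)])
p("out s,t",[atz(*s(186,404),.012),atz(*t(158,215),.012)])
p("lens s,t",[atz(*s(265,241),.012),atz(*t(375,210),.012)])
# predicted appearance of a centred housing cover (z=.062, r .05)
```

```text
done tri [0.5763 0.2536 0.113 ]
done z [[0.5758 0.2541 0.108 ]
 [0.5793 0.2508 0.108 ]]
out s,t [[0.581  0.2547 0.012 ]
 [0.5793 0.2562 0.012 ]]
lens s,t [[0.5891 0.0936 0.012 ]
 [0.5855 0.0948 0.012 ]]
```

The finished housing is within about 4 mm of its ring's centre and flat. Now the waiting one.

```bash
python3 -m jog '[{"grip":-0.8,"slide":[0,-4.3,0.2],"yaw":0},{"grip":-0.8,"slide":[0,-4.3,0.2],"yaw":0},{"grip":-0.8,"slide":[0,-4.3,0.2],"yaw":0},{"grip":-0.8,"slide":[0,-4.3,0.2],"yaw":0},{"grip":-0.8,"slide":[0,-4.3,0.2],"yaw":0},{"grip":-0.8,"slide":[0,0,0],"yaw":0}]'
python3 - <<'E'
from h import *
go([.606,-.067,.0765])
E
```

```text
clock: 12.1
position: [0.5351, -0.0845, 0.1815]
ee_rot: [-0.04, 0.959, 0.034, 0.279]
ft_force: [-0.0, 1.3, -0.2]
grip_width: 0.897
grasp_force: 0.0
t 12.1 p [ 0.5351 -0.0845  0.1815] q [-0.153 -0.174  0.32   2.222 -0.242  0.557  2.002] F [-0.   1.3 -0.2] g 0.9 0.0
axes x,y,z:
 [[-0.8409 -0.0567 -0.5382]
 [-0.0951  0.9945  0.0437]
 [ 0.5327  0.0879 -0.8417]]
lean 32.7
slide cm [-0.41  0.61 12.77]
```

```bash
python3 -m jog '[{"grip":-0.8,"slide":[-0.2,0.3,4],"yaw":0},{"grip":-0.8,"slide":[-0.2,0.3,4],"yaw":0},{"grip":-0.8,"slide":[0,0,3],"yaw":0},{"grip":-0.2,"slide":[0,0,1.6],"yaw":0},{"grip":0.2,"slide":[0,0,0],"yaw":0},{"grip":0.3,"slide":[0,0,0],"yaw":0},{"grip":0.3,"slide":[0,0,0],"yaw":0},{"grip":0.3,"slide":[0,0,0],"yaw":0}]'
python3 - <<'E'
from h import *
go([.606,-.067,.0765])
E
```

```text
clock: 12.9
position: [0.6047, -0.0615, 0.079]
ee_rot: [-0.043, 0.959, 0.036, 0.28]
ft_force: [0.2, -1.5, -0.1]
grip_width: 0.352
grasp_force: 0.9
t 12.9 p [ 0.6047 -0.0615  0.079 ] q [-0.191  0.156  0.321  2.176 -0.666  0.328  2.354] F [ 0.2 -1.5 -0.1] g 0.35 0.9
axes x,y,z:
 [[-0.84   -0.0618 -0.539 ]
 [-0.1015  0.9939  0.0443]
 [ 0.533   0.0919 -0.8411]]
lean 32.7
slide cm [ 0.06 -0.57  0.23]
```

```bash
python3 -m jog '[{"grip":0.3,"slide":[0,0.5,0.2],"yaw":0},{"grip":0.3,"slide":[0,1,0.2],"yaw":0},{"grip":0.3,"slide":[0,1.3,0.1],"yaw":0},{"grip":0.3,"slide":[0,1.5,0.1],"yaw":0},{"grip":0.3,"slide":[0,1.5,0.1],"yaw":0},{"grip":0.3,"slide":[0,1.5,0.1],"yaw":0},{"grip":0.3,"slide":[0,1.5,0.1],"yaw":0}]'
python3 - <<'E'
from h import *
go([.596,.0985,.0755])
E
```

```text
clock: 13.6
position: [0.6015, 0.027, 0.0759]
ee_rot: [-0.042, 0.958, 0.035, 0.281]
ft_force: [-0.1, -4.8, 4.1]
grip_width: 0.352
grasp_force: 2.6
t 13.6 p [0.6015 0.027  0.0759] q [-0.479  0.134  0.401  2.215 -0.384  0.247  1.908] F [-0.1 -4.8  4.1] g 0.35 2.6
axes x,y,z:
 [[-0.839  -0.0606 -0.5407]
 [-0.1005  0.9939  0.0444]
 [ 0.5347  0.0916 -0.84  ]]
lean 32.9
slide cm [0.05 7.16 0.39]
```

```bash
python3 -m jog '[{"grip":0.3,"slide":[0,1.5,0.1],"yaw":0},{"grip":0.3,"slide":[0,1.5,0.05],"yaw":0},{"grip":0.3,"slide":[0,1.5,0.1],"yaw":0},{"grip":0.3,"slide":[0,1.2,0.05],"yaw":0},{"grip":0.3,"slide":[0,0.9,0.05],"yaw":0},{"grip":0.3,"slide":[0,0.5,0],"yaw":0},{"grip":0.3,"slide":[0,0,0],"yaw":0}]'
python3 - <<'E'
from h import *
go([.596,.0985,.0755])
E
```

```text
clock: 14.3
position: [0.595, 0.099, 0.0748]
ee_rot: [-0.043, 0.959, 0.036, 0.279]
ft_force: [0.8, 0.6, 0.0]
grip_width: 0.352
grasp_force: 0.0
t 14.3 p [0.595  0.099  0.0748] q [-0.781  0.14   0.54   2.221 -0.095  0.232  1.482] F [0.8 0.6 0. ] g 0.35 0.0
axes x,y,z:
 [[-0.8405 -0.0632 -0.5382]
 [-0.1034  0.9936  0.0448]
 [ 0.5319  0.0933 -0.8416]]
lean 32.7
slide cm [-0.11 -0.06 -0.01]
```

```bash
python3 -m jog '[{"grip":-0.3,"slide":[0,0,0],"yaw":0},{"grip":-0.6,"slide":[0,0,0],"yaw":0},{"grip":-0.6,"slide":[0,0,-3],"yaw":0},{"grip":-0.6,"slide":[0,0,-5],"yaw":0},{"grip":-0.6,"slide":[0,0,-5],"yaw":0},{"grip":-0.6,"slide":[0,-3,-3],"yaw":0},{"grip":0,"slide":[0,-4,-2],"yaw":0},{"grip":0.5,"slide":[0,-4,-2],"yaw":0}]'
python3 -m jog '[{"grip":1,"slide":[0.5,-4,-0.5],"yaw":0},{"grip":1,"slide":[0.5,-4,-0.5],"yaw":0},{"grip":1,"slide":[0.5,-4,-0.5],"yaw":0},{"grip":1,"slide":[0,0,0],"yaw":0}]'
python3 - <<'E'
from h import *
st()
cv2.imwrite("pics/e_side.png",manip.camera("side"));cv2.imwrite("pics/e_top.png",manip.camera("top"))
a=cv2.resize(cv2.imread("pics/e_side.png")[235:355,240:340],(400,480),interpolation=cv2.INTER_CUBIC)
b=cv2.resize(cv2.imread("pics/e_top.png")[185:305,225:325],(400,480),interpolation=cv2.INTER_CUBIC)
cv2.imwrite("pics/ze.png",np.hstack([a,b]))
E
```

```text
clock: 15.1
position: [0.5067, -0.0272, 0.2268]
ee_rot: [-0.045, 0.959, 0.039, 0.277]
ft_force: [-9.8, 7.0, 16.5]
grip_width: 0.471
grasp_force: 0.0
clock: 15.5
position: [0.4991, -0.1536, 0.2254]
ee_rot: [-0.041, 0.959, 0.037, 0.278]
ft_force: [0.9, 0.8, -0.1]
grip_width: 0.002
grasp_force: 0.0
t 15.5 p [ 0.4991 -0.1536  0.2254] q [-0.664 -0.484  0.869  2.191  0.21   0.747  1.785] F [ 0.9  0.8 -0.1] g 0.0 0.0
axes x,y,z:
 [[-0.8424 -0.0575 -0.5357]
 [-0.0987  0.9939  0.0485]
 [ 0.5297  0.0938 -0.843 ]]
lean 32.5
```

View pics/ze.png

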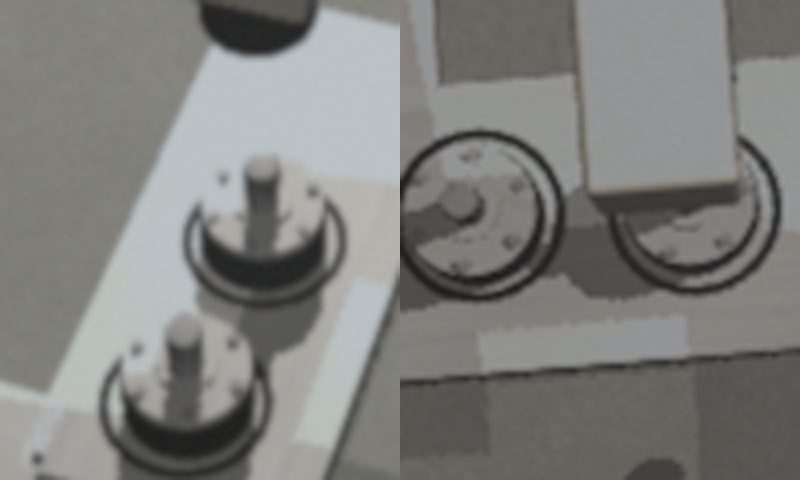

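Both housings stand flat and centred in their rings: shaft tops at (262,165) and (184,328), rings at (265,241) and (186,404). Now check these numerically and go to the button.

Run:
```python
from h import *
def s(x,y,k=4,o=(240,235)): return ("side",((x+.5)/k-.5+o[0],(y+.5)/k-.5+o[1]))
for a,b in(((262,165),(265,241)),((184,328),(186,404))):
    A=atz(*s(*a),.108);B=atz(*s(*b),.012); print((A-B)[:2].round(4))
go([.415,-.337,.14])
```

```text
[ 0.001  -0.0005]
[-0.0011 -0.0037]
t 15.6 p [ 0.4994 -0.1486  0.2248] q [-0.667 -0.483  0.862  2.194  0.211  0.747  1.779] F [ 0.1  1.  -0.8] g -0.0 0.0
axes x,y,z:
 [[-0.8429 -0.0626 -0.5345]
 [-0.1043  0.9934  0.0482]
 [ 0.5279  0.0964 -0.8438]]
lean 32.5
slide cm [ 12.82 -18.25   0.89]
```

```bash
python3 -m jog '[{"grip":1,"slide":[1.5,-3.6,0],"yaw":0},{"grip":1,"slide":[1.5,-3.6,0],"yaw":0},{"grip":1,"slide":[2,-3.6,0],"yaw":0},{"grip":1,"slide":[2,-3.6,0],"yaw":0},{"grip":1,"slide":[2,-3.6,0],"yaw":0},{"grip":1,"slide":[2,0,0],"yaw":0},{"grip":1,"slide":[0,0,0],"yaw":0}]'
python3 - <<'E'
from h import *
b=np.array([.4325,-.3415,.0796]);n=np.array([-.486,.1165,.866])
go(b+.03*n); q,r=st(); print("-n in tool",(r.T@-n).round(3))
E
```

```text
clock: 16.3
position: [0.4188, -0.3241, 0.1634]
ee_rot: [-0.043, 0.959, 0.034, 0.277]
ft_force: [-0.6, 0.4, 0.0]
grip_width: 0.001
grasp_force: 0.0
t 16.3 p [ 0.4188 -0.3241  0.1634] q [-0.641 -0.499  1.331  2.147  0.064  0.752  2.373] F [-0.6  0.4  0. ] g 0.0 0.0
axes x,y,z:
 [[-0.8429 -0.0643 -0.5342]
 [-0.1022  0.9939  0.0417]
 [ 0.5282  0.0897 -0.8444]]
lean 32.4
slide cm [ 3.25 -1.61  4.71]
t 16.3 p [ 0.4188 -0.3241  0.1634] q [-0.641 -0.499  1.331  2.147  0.064  0.752  2.373] F [-0.6  0.4  0. ] g 0.0 0.0
axes x,y,z:
 [[-0.8429 -0.0643 -0.5342]
 [-0.1022  0.9939  0.0417]
 [ 0.5282  0.0897 -0.8444]]
lean 32.4
-n in tool [ 0.06  -0.202  0.977]
```

```bash
python3 -m jog '[{"grip":1,"slide":[0.8,-0.4,1.2],"yaw":0},{"grip":1,"slide":[0.8,-0.4,1.2],"yaw":0},{"grip":1,"slide":[0.8,-0.4,1.2],"yaw":0},{"grip":1,"slide":[0.8,-0.4,1.1],"yaw":0},{"grip":1,"slide":[0,0,0],"yaw":0}]'
python3 - <<'E'
from h import *
b=np.array([.4325,-.3415,.0796]);n=np.array([-.486,.1165,.866])
go(b+.01*n)
cv2.imwrite("pics/f_side.png",manip.camera("side"));cv2.imwrite("pics/f_top.png",manip.camera("top"))
a=cv2.resize(cv2.imread("pics/f_side.png")[165:245,355:435],(400,400),interpolation=cv2.INTER_CUBIC)
b=cv2.resize(cv2.imread("pics/f_top.png")[250:330,410:490],(400,400),interpolation=cv2.INTER_CUBIC)
cv2.imwrite("pics/zf.png",np.hstack([a,b]))
E
```

```text
clock: 16.8
position: [0.4025, -0.3144, 0.1278]
ee_rot: [-0.04, 0.96, 0.023, 0.277]
ft_force: [-0.4, -0.3, -0.3]
grip_width: -0.002
grasp_force: 0.0
t 16.8 p [ 0.4025 -0.3144  0.1278] q [-0.61  -0.499  1.339  2.236  0.078  0.658  2.392] F [-0.4 -0.3 -0.3] g -0.0 0.0
axes x,y,z:
 [[-0.8429 -0.0647 -0.5341]
 [-0.0898  0.9957  0.0211]
 [ 0.5305  0.0657 -0.8451]]
lean 32.3
slide cm [ 0.16 -2.9   4.5 ]
```

View pics/zf.png

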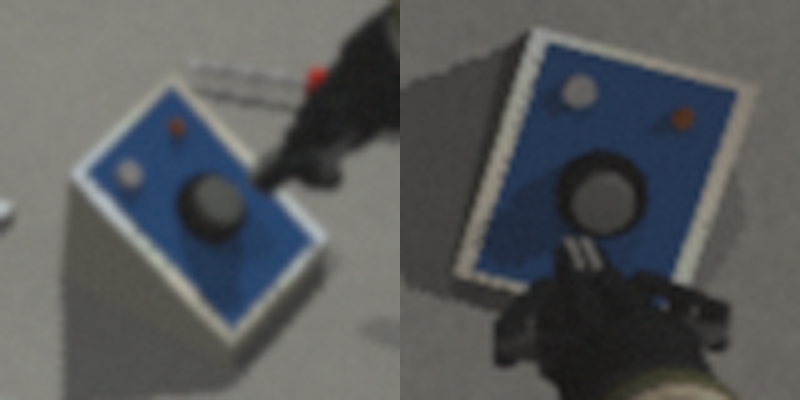

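Joints 2 and 3 are at their limits. The tips are in the top crop at (580,252), short of the button at (603,202). Moving forward along tool z relieves joint 2.

```bash
python3 -m jog '[{"grip":1,"slide":[-1,-0.5,1],"yaw":0},{"grip":1,"slide":[-1,-0.5,1],"yaw":0},{"grip":1,"slide":[0,-0.6,0.8],"yaw":0},{"grip":1,"slide":[0,0,0],"yaw":0}]'
python3 - <<'E'
from h import *
b=np.array([.4325,-.3415,.0796]);n=np.array([-.486,.1165,.866])
go(b+.01*n)
E
```

```text
clock: 17.3
position: [0.424, -0.311, 0.133]
ee_rot: [-0.038, 0.96, 0.014, 0.279]
ft_force: [-0.4, -1.3, -1.1]
grip_width: 0.002
grasp_force: 0.0
t 17.3 p [ 0.424 -0.311  0.133] q [-0.669 -0.499  1.339  2.223  0.131  0.635  2.302] F [-0.4 -1.3 -1.1] g 0.0 0.0
axes x,y,z:
 [[-0.8418 -0.0656 -0.5357]
 [-0.0811  0.9967  0.0054]
 [ 0.5336  0.0479 -0.8444]]
lean 32.4
slide cm [ 2.28 -2.97  3.84]
```

The elbow is in a poor branch. Swing outward at height, where the extension forces joint 3 back, then come in low.

```bash
python3 -m jog '[{"grip":1,"slide":[-2.8,-1.5,0],"yaw":0},{"grip":1,"slide":[-2.8,-1.5,0],"yaw":0},{"grip":1,"slide":[-2.8,-1.5,0],"yaw":0},{"grip":1,"slide":[-2.8,-1.5,0],"yaw":0},{"grip":1,"slide":[-2.8,-1.5,0],"yaw":0},{"grip":1,"slide":[-2.8,-1.5,0],"yaw":0}]'
python3 -c "
from h import *
st()"
python3 -m jog '[{"grip":1,"slide":[-2.5,-2.5,1.5],"yaw":0},{"grip":1,"slide":[-2.5,-2.5,1.5],"yaw":0},{"grip":1,"slide":[-2,-2.5,1.5],"yaw":0}]'
python3 -c "
from h import *
b=np.array([.4325,-.3415,.0796]);n=np.array([-.486,.1165,.866])
go(b+.03*n)"
```

```text
clock: 17.9
position: [0.5268, -0.3416, 0.2621]
ee_rot: [-0.031, 0.958, -0.008, 0.286]
ft_force: [-0.3, -0.0, -0.4]
grip_width: 0.003
grasp_force: 0.0
t 17.9 p [ 0.5268 -0.3416  0.2621] q [-0.914 -0.499  1.339  1.909  0.277  0.835  2.03 ] F [-0.3 -0.  -0.4] g 0.0 0.0
axes x,y,z:
 [[-0.8349 -0.0639 -0.5467]
 [-0.0542  0.998  -0.0338]
 [ 0.5477  0.0014 -0.8367]]
lean 33.2
clock: 18.2
position: [0.5545, -0.356, 0.2989]
ee_rot: [-0.024, 0.953, -0.033, 0.299]
ft_force: [-0.5, 0.1, -0.8]
grip_width: 0.0
grasp_force: 0.0
t 18.2 p [ 0.5545 -0.356   0.2989] q [-0.972 -0.499  1.339  1.837  0.348  0.849  1.952] F [-0.5  0.1 -0.8] g 0.0 0.0
axes x,y,z:
 [[-0.8205 -0.0654 -0.5679]
 [-0.0259  0.9967 -0.0775]
 [ 0.5711 -0.0489 -0.8194]]
lean 35.0
slide cm [22.07  3.65  7.96]
```

```bash
python3 -m jog '[{"grip":1,"slide":[0.6,4.4,0.2],"yaw":0},{"grip":1,"slide":[0.6,4.4,0.2],"yaw":0},{"grip":1,"slide":[0.6,4.4,0.2],"yaw":0},{"grip":1,"slide":[0.6,4.4,0.2],"yaw":0},{"grip":1,"slide":[0.6,4.4,0.2],"yaw":0},{"grip":1,"slide":[0.6,4.4,0.2],"yaw":0}]'
python3 -c "
from h import *
go([.56,-.1,.14])"
```

```text
clock: 18.8
position: [0.5237, -0.0946, 0.2469]
ee_rot: [-0.024, 0.954, -0.033, 0.298]
ft_force: [1.4, 0.1, 1.3]
grip_width: 0.001
grasp_force: 0.0
t 18.8 p [ 0.5237 -0.0946  0.2469] q [-0.589 -0.421  0.552  2.22   0.423  0.706  1.369] F [1.4 0.1 1.3] g 0.0 0.0
axes x,y,z:
 [[-0.8211 -0.0646 -0.5671]
 [-0.0251  0.9967 -0.0771]
 [ 0.5702 -0.0491 -0.8201]]
lean 34.9
slide cm [ 3.12  0.2  10.86]
```

```bash
python3 -m jog '[{"grip":1,"slide":[0.5,-0.3,3.6],"yaw":0},{"grip":1,"slide":[0.5,-0.3,3.6],"yaw":0},{"grip":1,"slide":[0.3,-0.3,3.6],"yaw":0},{"grip":1,"slide":[0.3,-0.3,3.6],"yaw":0},{"grip":1,"slide":[0,-0.3,3],"yaw":0},{"grip":1,"slide":[-1,-2,0],"yaw":0}]'
python3 -c "
from h import *
go([.62,-.3,.14])"
```

```text
clock: 19.4
position: [0.5964, -0.1244, 0.1241]
ee_rot: [-0.029, 0.957, -0.022, 0.287]
ft_force: [-1.0, -1.5, -0.7]
grip_width: 0.001
grasp_force: 0.0
t 19.4 p [ 0.5964 -0.1244  0.1241] q [-0.801  0.061  1.014  2.19  -0.388  0.362  2.152] F [-1.  -1.5 -0.7] g 0.0 0.0
axes x,y,z:
 [[-0.8331 -0.0675 -0.5489]
 [-0.0425  0.9974 -0.0583]
 [ 0.5514 -0.0252 -0.8338]]
lean 33.5
slide cm [ -1.66 -17.71   0.42]
```

```bash
python3 -m jog '[{"grip":1,"slide":[-1,-2,0.6],"yaw":0},{"grip":1,"slide":[-1,-2.5,0.6],"yaw":0},{"grip":1,"slide":[-1,-3,0.6],"yaw":0},{"grip":1,"slide":[-0.5,-3,0.1],"yaw":0},{"grip":1,"slide":[-0.5,-3,0.1],"yaw":0},{"grip":1,"slide":[-0.5,-3,0.1],"yaw":0}]'
python3 -c "
from h import *
st()"
```

```text
clock: 20.0
position: [0.6486, -0.2659, 0.1396]
ee_rot: [-0.027, 0.957, -0.022, 0.288]
ft_force: [0.1, 0.5, -1.2]
grip_width: 0.002
grasp_force: 0.0
t 20.0 p [ 0.6486 -0.2659  0.1396] q [-0.014  0.271  0.498  1.915 -0.707  0.534  2.596] F [ 0.1  0.5 -1.2] g 0.0 0.0
axes x,y,z:
 [[-0.8325 -0.0653 -0.5501]
 [-0.0395  0.9975 -0.0586]
 [ 0.5526 -0.0271 -0.833 ]]
lean 33.6
```

The elbow is freed, but joint 7 is at its limit. With the fingers shut, yaw is free, so I'll unwind it.

```bash
python3 -m jog '[{"grip":1,"slide":[0,0,0],"yaw":0.14},{"grip":1,"slide":[0,0,0],"yaw":0.14},{"grip":1,"slide":[0,0,0],"yaw":0.14},{"grip":1,"slide":[0,0,0],"yaw":0.14},{"grip":1,"slide":[0,0,0],"yaw":0.14},{"grip":1,"slide":[0,0,0],"yaw":0.14}]'
python3 -c "
from h import *
go([.56,-.34,.15])"
```

```text
clock: 20.6
position: [0.6484, -0.2654, 0.1399]
ee_rot: [0.368, 0.884, 0.098, 0.272]
ft_force: [0.4, -0.2, 0.1]
grip_width: -0.001
grasp_force: 0.0
t 20.6 p [ 0.6484 -0.2654  0.1399] q [-0.151  0.292  0.659  1.922 -0.792  0.559  1.814] F [ 0.4 -0.2  0.1] g -0.0 0.0
axes x,y,z:
 [[-0.5811  0.7035 -0.4091]
 [ 0.5971  0.7102  0.373 ]
 [ 0.5529 -0.0276 -0.8328]]
lean 33.6
slide cm [ -0.53 -10.2   -5.53]
```

```bash
python3 -m jog '[{"grip":1,"slide":[-0.1,-2.5,-1.4],"yaw":0},{"grip":1,"slide":[-0.1,-2.5,-1.4],"yaw":0},{"grip":1,"slide":[-0.1,-2.5,-1.4],"yaw":0},{"grip":1,"slide":[-0.1,-2.5,-1.4],"yaw":0}]'
python3 -c "
from h import *
go([.48,-.345,.14])
go([.418,-.338,.1056])"
```

```text
clock: 21.0
position: [0.5595, -0.3385, 0.1512]
ee_rot: [0.365, 0.885, 0.097, 0.273]
ft_force: [0.5, 0.8, 0.1]
grip_width: 0.003
grasp_force: 0.0
t 21.0 p [ 0.5595 -0.3385  0.1512] q [ 1.000e-03  2.020e-01  7.010e-01  1.989e+00 -8.090e-01  6.480e-01
  2.023e+00] F [0.5 0.8 0.1] g 0.0 0.0
axes x,y,z:
 [[-0.5846  0.6993 -0.4114]
 [ 0.5935  0.7143  0.3708]
 [ 0.5532 -0.0274 -0.8326]]
lean 33.6
slide cm [ 4.66 -5.6  -3.45]
t 21.0 p [ 0.5595 -0.3385  0.1512] q [ 1.000e-03  2.020e-01  7.010e-01  1.989e+00 -8.090e-01  6.480e-01
  2.023e+00] F [0.5 0.8 0.1] g 0.0 0.0
axes x,y,z:
 [[-0.5846  0.6993 -0.4114]
 [ 0.5935  0.7143  0.3708]
 [ 0.5532 -0.0274 -0.8326]]
lean 33.6
slide cm [ 10.19 -10.05  -4.03]
```

```bash
python3 -m jog '[{"grip":1,"slide":[1.5,-1.9,-1.2],"yaw":0},{"grip":1,"slide":[1.5,-1.9,-1.2],"yaw":0},{"grip":1,"slide":[1.7,-1.8,-1],"yaw":0},{"grip":1,"slide":[1.8,-1.5,-0.2],"yaw":0},{"grip":1,"slide":[1.8,-1.5,-0.2],"yaw":0},{"grip":1,"slide":[1.8,-1.4,-0.2],"yaw":0},{"grip":1,"slide":[0,0,0],"yaw":0}]'
python3 -c "
from h import *
b=np.array([.4325,-.3415,.0796]);n=np.array([-.486,.1165,.866])
go(b+.01*n); q,r=st(); print('-n in tool',(r.T@-n).round(3))
cv2.imwrite('pics/g_top.png',manip.camera('top'));cv2.imwrite('pics/g_side.png',manip.camera('side'))
a=cv2.resize(cv2.imread('pics/g_side.png')[165:245,355:435],(400,400),interpolation=cv2.INTER_CUBIC)
b=cv2.resize(cv2.imread('pics/g_top.png')[250:330,410:490],(400,400),interpolation=cv2.INTER_CUBIC)
cv2.imwrite('pics/zg.png',np.hstack([a,b]))"
```

```text
clock: 21.7
position: [0.4173, -0.3371, 0.1042]
ee_rot: [0.367, 0.884, 0.097, 0.272]
ft_force: [-0.3, -0.9, 0.2]
grip_width: 0.002
grasp_force: 0.0
t 21.7 p [ 0.4173 -0.3371  0.1042] q [ 0.102  0.027  0.768  2.254 -0.827  0.608  2.284] F [-0.3 -0.9  0.2] g 0.0 0.0
axes x,y,z:
 [[-0.5835  0.7017 -0.4089]
 [ 0.5959  0.712   0.3715]
 [ 0.5518 -0.0268 -0.8336]]
lean 33.5
slide cm [-0.18 -0.2   1.9 ]
t 21.7 p [ 0.4173 -0.3371  0.1042] q [ 0.102  0.027  0.768  2.254 -0.827  0.608  2.284] F [-0.3 -0.9  0.2] g 0.0 0.0
axes x,y,z:
 [[-0.5835  0.7017 -0.4089]
 [ 0.5959  0.712   0.3715]
 [ 0.5518 -0.0268 -0.8336]]
lean 33.5
-n in tool [-0.011 -0.115  0.993]
```

View pics/zg.png

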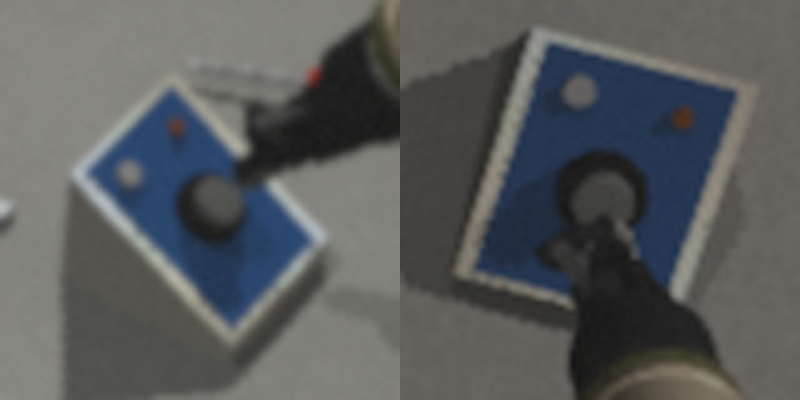

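The tips sit about 28 mm out along the button's axis, pointing at its cap (602,200). Advance and press in small steps.

```bash
python3 -m jog '[{"grip":1,"slide":[-0.1,-0.2,1.2],"yaw":0},{"grip":1,"slide":[-0.1,-0.1,1],"yaw":0},{"grip":1,"slide":[0,0,0.4],"yaw":0},{"grip":1,"slide":[0,0,0],"yaw":0}]'
python3 -m jog '[{"grip":1,"slide":[0,0,0.3],"yaw":0},{"grip":1,"slide":[0,0,0],"yaw":0}]'
python3 -m jog '[{"grip":1,"slide":[0,0,0.2],"yaw":0},{"grip":1,"slide":[0,0,0],"yaw":0}]'
```

```text
clock: 22.2
position: [0.4346, -0.3415, 0.0839]
ee_rot: [0.365, 0.885, 0.097, 0.272]
ft_force: [-0.2, 1.2, -1.1]
grip_width: -0.001
grasp_force: 0.0
clock: 22.4
position: [0.436, -0.3417, 0.0818]
ee_rot: [0.365, 0.885, 0.097, 0.273]
ft_force: [0.0, 0.9, -0.6]
grip_width: -0.003
grasp_force: 0.0
clock: 22.6
position: [0.4369, -0.342, 0.0802]
ee_rot: [0.365, 0.885, 0.097, 0.273]
ft_force: [-0.3, 0.3, 2.9]
grip_width: 0.003
grasp_force: 1.0
```

```bash
python3 -m jog '[{"grip":1,"slide":[0,0,0.3],"yaw":0},{"grip":1,"slide":[0,0,0],"yaw":0}]'
python3 -m jog '[{"grip":1,"slide":[0,0,0.2],"yaw":0},{"grip":1,"slide":[0,0,0],"yaw":0}]'
python3 -m jog '[{"grip":1,"slide":[0,0,0.1],"yaw":0},{"grip":1,"slide":[0,0,0],"yaw":0}]'
```

```text
clock: 22.8
position: [0.4385, -0.3423, 0.0775]
ee_rot: [0.365, 0.885, 0.097, 0.273]
ft_force: [-1.9, -0.7, 3.0]
grip_width: 0.001
grasp_force: 1.9
clock: 23.0
position: [0.4395, -0.3425, 0.0759]
ee_rot: [0.366, 0.885, 0.097, 0.273]
ft_force: [-3.6, -0.9, 4.4]
grip_width: 0.008
grasp_force: 2.8
clock: 23.2
position: [0.4398, -0.3427, 0.0755]
ee_rot: [0.366, 0.884, 0.097, 0.273]
ft_force: [-12.9, 2.5, 15.0]
grip_width: 0.001
grasp_force: 9.9
```

The force jumped from about 5.7 to 20 N, so the button bottomed out at full travel. Retreat and check everything.

```bash
python3 -m jog '[{"grip":1,"slide":[0,0,-1],"yaw":0},{"grip":1,"slide":[0,0,-2.5],"yaw":0},{"grip":1,"slide":[0,0,-3],"yaw":0},{"grip":1,"slide":[0,0,-3],"yaw":0},{"grip":1,"slide":[0,0,-1],"yaw":0},{"grip":1,"slide":[0,0,0],"yaw":0}]'
python3 - <<'E'
from h import *
st()
s=manip.camera("side");t=manip.camera("top");cv2.imwrite("pics/h_side.png",s);cv2.imwrite("pics/h_top.png",t)
e=cv2.imread("pics/e_side.png");print("side diff housings",cv2.absdiff(e,s)[270:355,260:330].mean(), np.abs(cv2.absdiff(cv2.imread("pics/side0.png"),s)[185:210,300:358]).mean())
for c in("top","side"):
    for n in("caliper","screwdriver","cleaner"): print(c,n,[(round(r["conf"],2),np.round(r["centre"],1)) for r in manip.masks_of(n,c)[:2]])
cv2.imwrite("pics/zh.png",cv2.resize(s[170:450,240:460],(628,600)*1) if False else s)
E
```

```text
clock: 23.8
position: [0.3823, -0.3393, 0.164]
ee_rot: [0.365, 0.884, 0.098, 0.274]
ft_force: [0.3, 0.2, -0.8]
grip_width: -0.003
grasp_force: 0.0
t 23.8 p [ 0.3823 -0.3393  0.164 ] q [ 0.128 -0.186  0.756  2.24  -0.491  0.691  2.016] F [ 0.3  0.2 -0.8] g -0.0 0.0
axes x,y,z:
 [[-0.583   0.6991 -0.4139]
 [ 0.5921  0.7145  0.3728]
 [ 0.5564 -0.0277 -0.8305]]
lean 33.9
side diff housings 1.6084033613445379 2.3901149425287356
top caliper [(0.96, array([445.8, 200.5]))]
top screwdriver [(0.64, array([519.6, 308. ]))]
top cleaner [(0.82, array([153.6, 283.6]))]
side caliper [(0.65, array([327.3, 191.8]))]
side screwdriver [(0.39, array([401.3, 178.6]))]
side cleaner [(0.59, array([291.7, 417.6]))]
```

View pics/zh.png

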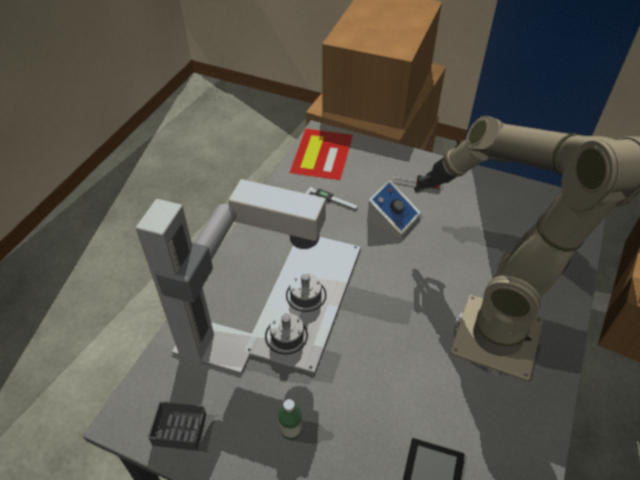

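Both housings stand in their rings at (306,293) and (286,333). The caliper, screwdriver and bottle are where they were, and the arm is clear. Handing in.

```bash
python3 -c "
from workcell import manip
print(manip.hand_in())"
```

```text
the job is handed in; nothing more can be done
None
```

The job is handed in at about 24 s of the 64 s: both housings were slid flat into their rings (about 4 mm off centre for the finished one, 1 mm for the other), the start button was then pressed to its stop, and the pictures show the caliper, screwdriver and bottle undisturbed.

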